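Pack a bead tumbler into the kit carton

ROBOT

A 6-joint arm with a two-finger parallel gripper is mounted at the origin on the work surface. World frame = base frame: x ahead of the robot, y to its left, z up, the work surface at z = 0. Lengths are in m, angles in rad, forces in N, time in s.
With the tool pointing down it reaches from about 0.3 to 0.75 m from the base axis. Payload 8.5 kg.
Tool frame: the origin (TCP) lies at the very end of the fingers, on their centre line; the grasp point (between the pads) lies 19 mm behind it; z points along the fingers, y is the line along which they close (so a half turn about z gives the same grasp; the last joint's range is limited). The gripper opens to 88 mm and grips with 3 to 60 N. Pads are 18 mm wide; open, the fingers measure 123 mm over their backs; the gripper's body (75 mm by 187 mm) begins 45 mm behind the grasp point.
Start: joints at [-1.35, 0.381, 1.297, -0, 1.464, -0.215], TCP at [0.232, -0.499, 0.239] pointing down, gripper open.
Joint ranges: [-3.11, 3.11], [-0.89, 2.33], [0.22, 2.48], [-1.42, 4.56], [0.17, 2.85], [-2.88, 2.88]. Speed limits (rad/s): [2.39, 2.39, 3.14, 3.14, 3.14, 3.14].

INTERFACE

Orientations are given as a unit quaternion [x, y, z, w].
In Python, from bench import r gives the robot as it stands.
- The arm moves only by the tool move_arm, never from a script. Its argument "targets" is one flat list of numbers, 6 for each row, row after row: the shift along the tool's x, y, z in units of 25 mm (1.0 is 25 mm), then the turn, a rotation vector about the tool's x, y, z in units of 6 degrees (1.0 is 6 degrees). In form: [x, y, z, wx, wy, wz, x, y, z, wx, wy, wz, ...]. A call has 1 to 10 rows; each row is the pose to reach, as a shift and turn from the pose commanded when the call began, along the tool's axes at that moment; what a row does not reach only later rows make up. A row lasts 1/12 s, in which the tool goes at most 41.7 mm and 7.16 degrees, less where a joint would pass 70% of its speed; a pose out of reach is approached as far as the arm can. A call with a gripper value outside its range is refused whole. "grip" is the gripper's target within -1 to 1 (shut at 1, half-way at 0, fully open at -1), set as the call begins (left out, the last holds). The fingers move at their own pace and stop on an object; "grip_force" is the grip in N (left out, the last holds). Time passes only in rows, so rows that repeat a pose let the fingers close. It gives the time, the measured TCP pose, the force, the opening and the grip force at its end, in the units of the state.
- r.observe(): the state, without advancing time (a new reading comes with each control period).
- r.read_camera(name): name is "scene" or "top" or "wrist"; returns the picture (480x640x3 uint8, red, green, blue); there is no depth.
- r.camera_info(name): a dict with "fx", "fy", "cx", "cy" (pixels), "dist_coeffs" ([k1, k2, p1, p2, k3] as OpenCV has them; the pictures are not rectified), "rvec" (rotation vector, rad) and "tvec" (3), from world to camera coordinates, as OpenCV has them; the wrist camera has in their place "mount" (4x4, takes a point from camera to tool coordinates, whose origin is the TCP and whose axes are the flange's). Camera axes: x right, y down, z forward; pixel columns grow to the right and rows downward; lengths in m; the calibration is good to about 2 mm. A picture is of the moment at which its call begins: read the wrist's pose just before it. camera_info takes no time and is no camera call.
- r.finish_job(): hands the job in; it is judged then, once.
The state is a dict: "time": time; "joint_pos": joint angles; "joint_vel": joint speeds; "effort": joint torques, N m; "tcp_pos": TCP position; "tool_rot": TCP orientation; "force": force on the tool from outside, world axes, zero at the start; "torque": the same for the moment, N m; "opening": finger opening in m; "finger_force": force on a finger pad.
Only numpy, scipy, OpenCV 4.12 (cv2) and the standard library are available. Lean on these libraries where they do the work, as an engineer would, in place of code of your own. Each camera call takes 0.05 s, during which the arm holds its last target. There are 200 camera calls.

TASK

Pack the empty teal tumbler into the bead-kit carton: fold the carton's half-closed flap right back, then nest the tumbler in the teal one that already lies reclined in there. Lower it in along that tumbler's slope until you feel it bear lightly all round, and only then let go: do not drop it in, and do not press it home or the two will wedge. Leave the spool and the full coral tumbler where they stand.

Things in the scene. Friction and masses are not known exactly. Their poses are not given: they have to be found in the camera images.
- tumbler: the loose empty teal plastic stacking tumbler, upright on the table, 60 to 130 g, 92 mm high. Origin: centre of its underside, z up its axis to the mouth. Outside a cone: 43.8 mm across at the foot, radius growing 0.11 mm per mm of height (half angle 6.3 degrees); its top 24 mm is a straight lip band 64 mm across that overhangs the cone by 2.6 mm all round
- tumbler_rim (a point): centre of the loose tumbler's mouth, 92 mm above its origin on its z axis. Inside it is empty: lip 2 mm thick at the mouth, tapered wall about 4 mm below it, floor 5 mm
- packed: a teal tumbler of the same outside, held fast in the carton's slanted insert, reclined 32 degrees from vertical, mouth up and towards the carton's front (-x). Origin: centre of its underside; z along its axis out of the mouth, y level, along the carton's y. Its wall is 3.2 to 4.8 mm thick, varying by moulding batch, so how deep another nests in it has to be felt
- packed_mouth (a point): centre of the packed tumbler's mouth, 92 mm up its z axis, 60 mm across inside. Walls touching all round, the nested tumbler's origin is on the packed axis 29 to 45 mm above the packed origin (lip that far out of this mouth). Off-centre it touches on one side early, about 9 mm per mm off. Walls are stiff: 10 N along the axis already wedges them
- carton: open kit carton of stiff lilac board, fixed to the table: 220 by 220 mm, 150 mm high, board 5 mm; its front (-x) wall, cut down to 85 mm, looks roughly to the robot's left, the half-closed flap is on the far side. Origin: centre of its underside, z up. A slanted cream insert fills it, the reclined tumbler in its middle, shallow bead pots around, all below the walls' top
- flap (a joint): angle of the half-closed top flap, hinged along the +y top edge of the carton: 0 lies shut over the carton's +y half, pi/2 stands upright, pi lies level outwards to +y; stop at 3.5. It starts at 0.65 to 1.1 rad and its crease is stiff enough (0.04 N m) to stay where it is left
- flap_hinge (a point): middle of the hinge line of that flap, on the carton's +y top edge, 152 mm above the table; the hinge line runs along the carton's x
- flap_edge (a point): middle of the free edge of that flap, 108 mm from the hinge line; the flap is 216 mm long along the hinge and 4 mm thick. Its edge binds if pushed straight at the hinge while it lies low: lift as you push
- back_flap (a joint): angle of the other top flap, hinged along the -y top edge in the same way; it starts folded back at 2.6 to 3.0 rad (pi is level outwards) and needs no work
- full_tumbler: a coral tumbler of the same outside shape, 92 mm high and 64 mm across, full of beads. Origin: centre of its underside, z up. Leave it alone
- spool: white thread spool, 48 mm across and 42 mm high, standing. Origin: centre of its underside, z up. Leave it alone
- bead_case: closed clear bead organiser, 110 by 170 by 32 mm, fixed to the table. Origin: centre of its underside

How it is judged:
By the outcome, as a careful person would: the job done as asked, in the order asked, and still so for the second after the job is handed in, with the robot touching nothing.
It also fails if it takes over 62 s, if anything falls off the work surface, if the arm or the gripper's body presses on something with over 40 N, if the wrist force passes 120 N, or if a joint passes its speed limit or range.

## Working session

There is one attempt and no reset: what is moved stays moved. The work goes in short steps, Python scripts to look and compute and a tool call to move; the robot and the scene stay as the last step left them, time stands still between calls to the robot, and variables do not carry over. Pictures are saved under pics/ and viewed, at most 10 in all, crops included, and the job is handed in when it is done.

Besides the shell and the picture viewer there is one more tool, called by a JSON object that holds its "method" and its "body", one argument or row to a line. move_arm: Moves the arm, as the interface text tells. Its arguments: {"type":"object","properties":{"targets":{"type":"array"},"grip":{"type":"number"},"grip_force":{"type":"number"}},"required":["targets"]}

```bash
mkdir -p pics; ls; cat > h.py <<'E'
import numpy as np, cv2
from bench import r
from scipy.spatial.transform import Rotation as R
def cam(n):
    i=r.camera_info(n); K=np.array([[i['fx'],0,i['cx']],[0,i['fy'],i['cy']],[0,0,1.]]); d=np.array(i['dist_coeffs'],float)
    if 'rvec' in i:
        Rm=cv2.Rodrigues(np.array(i['rvec'],float))[0]; t=np.array(i['tvec'],float).ravel()
    else:
        s=r.observe(); T=np.eye(4); T[:3,:3]=R.from_quat(s['tool_rot']).as_matrix(); T[:3,3]=s['tcp_pos']
        M=np.linalg.inv(T@np.array(i['mount'])); Rm,t=M[:3,:3],M[:3,3]
    return K,d,Rm,t
def ray(c,uv):
    K,d,Rm,t=c; n=cv2.undistortPoints(np.array(uv,float).reshape(-1,1,2),K,d).reshape(-1,2)
    v=np.c_[n,np.ones(len(n))]@Rm; return -Rm.T@t, v/np.linalg.norm(v,axis=1)[:,None]
def onz(c,uv,z):
    o,v=ray(c,uv); return o+v*((z-o[2])/v[:,2])[:,None]
def proj(c,P):
    K,d,Rm,t=c; return cv2.projectPoints(np.array(P,float).reshape(-1,3),cv2.Rodrigues(Rm)[0],t,K,d)[0].reshape(-1,2)
def tri(rays):
    A=0;b=0
    for o,v in rays:
        Pm=np.eye(3)-np.outer(v,v);A=A+Pm;b=b+Pm@o
    return np.linalg.solve(A,b)
def snap(n,f):
    c=cam(n); im=r.read_camera(n); cv2.imwrite('pics/'+f,cv2.cvtColor(im,cv2.COLOR_RGB2BGR)); return c,im
E
python3 - <<'E'
from h import *
for n in ('scene','top'):
    c,im=snap(n,n+'0.png'); print(n,-c[2].T@c[3],c[2][2])
print(r.camera_info('wrist')['mount'],r.observe())
E
```

```text
pics
scene [1.24444708 0.17167715 0.84780125] [-0.67482814 -0.23661408 -0.69901413]
top [ 0.39994414 -0.07225254  1.28207649] [ 0.13426847 -0.01144778 -0.99087887]
[[ 1.52261093e-05 -9.61617704e-01 -2.74392769e-01  7.04444643e-02]
 [ 9.99999521e-01 -2.53755283e-04  9.44783187e-04  1.13048302e-03]
 [-9.78148854e-04 -2.74392652e-01  9.61617240e-01 -1.44957869e-01]
 [ 0.00000000e+00  0.00000000e+00  0.00000000e+00  1.00000000e+00]] {'time': 0.1, 'joint_pos': array([-1.35030002e+00,  3.81147058e-01,  1.29814731e+00, -8.27841982e-06,
        1.46360726e+00, -2.15313531e-01]), 'joint_vel': array([ 7.25587433e-04, -2.17822290e-03, -2.54893453e-03,  2.50373252e-03,
       -4.35689092e-05, -4.90841611e-04]), 'effort': array([ 5.94473822e-03, -4.38647211e+01, -2.24911165e+01,  7.15915952e-02,
        3.42038297e-02, -9.13649819e-05]), 'tcp_pos': array([ 0.2321135 , -0.49834897,  0.23820232]), 'tool_rot': array([ 9.76352211e-01,  2.16184950e-01, -5.81117213e-06, -6.54472090e-04]), 'force': array([-0.02466409, -0.19142225,  1.01594665]), 'torque': array([-0.02445625, -0.07224416, -0.03284932]), 'finger_force': 0.0, 'opening': 0.08840576219714448}
```

View pics/scene0.png

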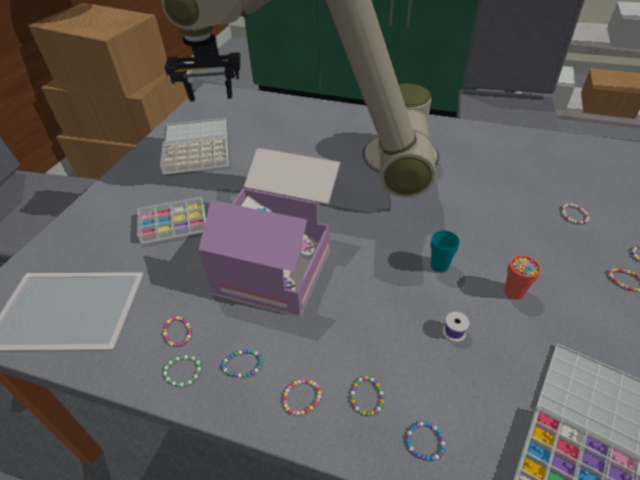

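View pics/top0.png

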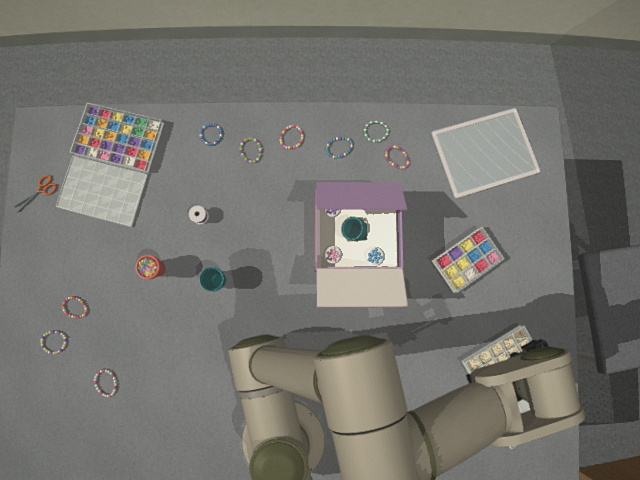

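```bash
python3 - <<'E'
from h import *
a=cv2.imread('pics/scene0.png')[130:330,180:380]; b=cv2.imread('pics/top0.png')[165:325,290:450]
a=cv2.resize(a,(400,400),interpolation=cv2.INTER_CUBIC); b=cv2.resize(b,(400,400),interpolation=cv2.INTER_CUBIC)
cv2.imwrite('pics/crop0.png',np.hstack([a,b]))
for n,im in (('scene',cv2.imread('pics/scene0.png')),('top',cv2.imread('pics/top0.png'))):
    hsv=cv2.cvtColor(im,cv2.COLOR_BGR2HSV); m=cv2.inRange(hsv,(82,120,30),(98,255,255))
    k,l,s,ce=cv2.connectedComponentsWithStats(m)
    for i in range(1,k):
        if s[i][4]>60: print(n,s[i],ce[i])
E
```

```text
scene [431 230  28  42 892] [442.88789238 249.48991031]
top [201 267  23  24 125] [213.376 278.464]
```

View pics/crop0.png

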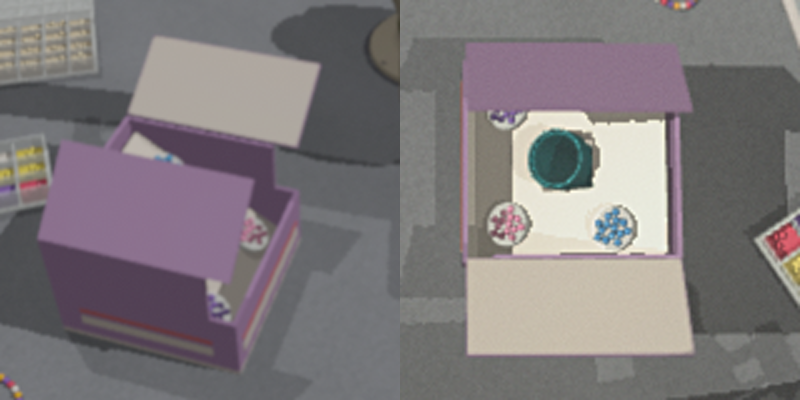

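```bash
python3 - <<'E'
from h import *
np.set_printoptions(precision=4,suppress=True)
t=cam('top');s=cam('scene')
B=onz(t,[(316.8,268.6),(402.8,268.6)],.152); H=onz(t,[(316,182.2),(402,182.2)],.152)
print('back hinge',B,'hinge',H,'center',(B.sum(0)+H.sum(0))/4, np.linalg.norm(B[0]-B[1]),np.linalg.norm(H[0]-H[1]),np.linalg.norm(H[0]-B[0]))
print('scene hinge',onz(s,[(200,250.5),(295,270.5)],.152))
def T(a,b):
    return tri([(ray(t,[a])[0],ray(t,[a])[1][0]),(ray(s,[b])[0],ray(s,[b])[1][0])])
print('flap free +x end',T((406.8,209.4),(211,201)))
print('mouth ray z .13..0.1',onz(t,[(353.2,228.6)],.12))
im=cv2.imread('pics/top0.png'); hsv=cv2.cvtColor(im,cv2.COLOR_BGR2HSV); m=cv2.inRange(hsv,(80,70,20),(100,255,255))
for (x,y,w,h) in ((190,255,45,45),(330,205,50,45)):
    mm=np.zeros_like(m); mm[y:y+h,x:x+w]=m[y:y+h,x:x+w]
    mm=cv2.morphologyEx(mm,cv2.MORPH_CLOSE,np.ones((5,5)))
    c=max(cv2.findContours(mm,0,1)[0],key=cv2.contourArea); print(cv2.boundingRect(c),cv2.fitEllipse(c),cv2.minEnclosingCircle(c))
    print(onz(t,[cv2.fitEllipse(c)[0]],.092))
E
```

```text
back hinge [[ 0.4649 -0.0906  0.152 ]
 [ 0.4644 -0.3064  0.152 ]] hinge [[ 0.6858 -0.089   0.152 ]
 [ 0.6867 -0.3106  0.152 ]] center [ 0.5755 -0.1992  0.152 ] 0.2158094475939965 0.22164591952438628 0.22093057334956334
scene hinge [[ 0.6895 -0.2998  0.152 ]
 [ 0.6835 -0.0888  0.152 ]]
flap free +x end [ 0.6031 -0.3065  0.2164]
mouth ray z .13..0.1 [[ 0.5705 -0.1859  0.12  ]]
(199, 267, 27, 24) ((211.72409057617188, 278.6361999511719), (23.173704147338867, 25.088035583496094), 94.8630142211914) ((212.0, 279.0), 13.038504600524902)
[[0.4417 0.1844 0.092 ]]
(342, 217, 25, 23) ((353.8371887207031, 228.6885528564453), (22.579273223876953, 25.12041473388672), 112.97157287597656) ((354.93804931640625, 228.95574951171875), 13.529376983642578)
[[ 0.5743 -0.1903  0.092 ]]
```

```bash
cat >> h.py <<'E'
def mat(x,z):
    x=np.array(x,float);z=np.array(z,float);z/=np.linalg.norm(z);x-=z*(x@z);x/=np.linalg.norm(x);return np.c_[x,np.cross(z,x),z]
def tiltx(deg): # tool x ~ world X, pointing forward by deg
    a=np.radians(deg);return mat((np.cos(a),0,np.sin(a)),(np.sin(a),0,-np.cos(a)))
def plan(poses):
    s=r.observe(); R0=R.from_quat(s['tool_rot']).as_matrix(); p0=s['tcp_pos']
    for p,M in poses:
        print(np.round(np.r_[R0.T@(np.array(p)-p0)/.025, np.degrees(R.from_matrix(R0.T@M).as_rotvec())/6],2).tolist())
E
python3 - <<'E'
from h import *
plan([((.57,-.2,.30),tiltx(30))])
t=cam('top');s=cam('scene')
im=cv2.imread('pics/scene0.png'); 
# tumbler check: mouth ellipse in scene -> z=.092 ; expected pixels
print(proj(s,[(.4417,.1844,.092),(.4417,.1844,0),(.4417+.032,.1844,.092),(.4417-.032,.1844,.092)]))
print('coral, spool',onz(t,[(148.5,267)],.092),onz(t,[(198,214)],.042))
E
```

```text
[17.29, -5.12, -2.46, -1.1, 4.92, 4.06]
[[444.51106284 238.44808132]
 [438.46168422 265.2052908 ]
 [442.59154416 247.97685178]
 [446.35876985 229.2960293 ]]
coral, spool [[0.47160418 0.35489833 0.092     ]] [[0.62302542 0.2389008  0.042     ]]
```

{"method": "move_arm", "body": {
  "targets": [17.29,-5.12,-2.46,-1.1,4.92,4.06,17.29,-5.12,-2.46,-1.1,4.92,4.06,17.29,-5.12,-2.46,-1.1,4.92,4.06,17.29,-5.12,-2.46,-1.1,4.92,4.06,17.29,-5.12,-2.46,-1.1,4.92,4.06,17.29,-5.12,-2.46,-1.1,4.92,4.06,17.29,-5.12,-2.46,-1.1,4.92,4.06,17.29,-5.12,-2.46,-1.1,4.92,4.06,17.29,-5.12,-2.46,-1.1,4.92,4.06,17.29,-5.12,-2.46,-1.1,4.92,4.06],
  "grip": 1
}}

```text
time: 0.93
tcp_pos: [0.5426, -0.2234, 0.2953]
tool_rot: [0.966, 0.0, 0.259, 0.0]
force: [-0.2, -0.0, 0.5]
opening: 0.0236
finger_force: 0.0
```

{"method": "move_arm", "body": {
  "targets": [0,0,0,0,0,0]
}}

```text
time: 1.02
tcp_pos: [0.5451, -0.2199, 0.2961]
tool_rot: [0.966, 0.004, 0.26, -0.0]
force: [-0.2, 0.6, -0.1]
opening: 0.0163
finger_force: 0.0
```

```bash
python3 - <<'E'
from h import *
H=np.array([.687,-.198,.152]);M=tiltx(30)
print('down');plan([((.595,-.198,.182),M)])
L=[]
for th in (.65,.9,1.2,1.5,1.8,2.1,2.4,2.7,2.95,3.1):
    d=np.array([-np.cos(th),0,np.sin(th)]);n=np.array([-np.sin(th),0,-np.cos(th)])
    rho,de=(.078,.01) if th<2.2 else (.07,.008)
    if th<1.1: p=H+.108*d+np.array([.015,0,-.026])-.008*M[:,0]
    else: p=H+rho*d+n*de
    L.append((p,M)); print(p)
plan(L)
E
```

```text
down
[-0.56, -0.87, 4.95, -0.03, -0.02, 0.06]
[ 0.60909475 -0.198       0.18736013]
[ 0.62793792 -0.198       0.20659931]
[ 0.6494157  -0.198       0.22107547]
[ 0.67150755 -0.198       0.22909724]
[ 0.69498329 -0.198       0.23023214]
[ 0.7177459  -0.198       0.22437879]
[ 0.73321385 -0.198       0.20518157]
[ 0.74686601 -0.198       0.18914917]
[ 0.75419577 -0.198       0.1731832 ]
[ 0.75660682 -0.198       0.16290373]
[0.04, -0.86, 5.05, -0.03, -0.02, 0.06]
[1.07, -0.86, 4.76, -0.03, -0.02, 0.06]
[2.11, -0.85, 4.69, -0.03, -0.02, 0.06]
[3.03, -0.84, 4.86, -0.03, -0.02, 0.06]
[3.87, -0.84, 5.29, -0.03, -0.02, 0.06]
[4.54, -0.83, 5.95, -0.03, -0.02, 0.06]
[4.69, -0.83, 6.92, -0.03, -0.02, 0.06]
[4.84, -0.82, 7.75, -0.03, -0.02, 0.06]
[4.77, -0.82, 8.45, -0.03, -0.02, 0.06]
[4.65, -0.82, 8.86, -0.03, -0.02, 0.06]
```

{"method": "move_arm", "body": {
  "targets": [-0.56,-0.87,2.5,0,0,0,-0.56,-0.87,3.5,0,0,0,-0.56,-0.87,4.5,0,0,0,-0.56,-0.87,4.95,0,0,0,-0.56,-0.87,4.95,0,0,0,-0.56,-0.87,4.95,0,0,0]
}}

```text
time: 1.52
tcp_pos: [0.5913, -0.2042, 0.1817]
tool_rot: [0.966, 0.0, 0.259, 0.001]
force: [-0.0, 0.3, -0.1]
opening: 0.0001
finger_force: 0.0
```

```bash
cat > p2.py <<'E'
from h import *
H=np.array([.687,-.198,.152]);M=tiltx(30)
L=[]
for th in (.65,.8,1.0,1.2,1.5,1.8,2.1,2.4,2.7,2.95,3.1):
    d=np.array([-np.cos(th),0,np.sin(th)]);n=np.array([-np.sin(th),0,-np.cos(th)])
    rho,de=(.078,.01) if th<2.2 else (.07,.008)
    if th<1.1: p=H+.108*d+np.array([.015,0,-.026])-.008*M[:,0]
    else: p=H+rho*d+n*de
    L.append((p,M))
plan(L)
c,im=snap('wrist','w1.png')
E
python3 p2.py
```

```text
[0.73, -0.25, 0.16, 0.01, -0.01, 0.01]
[1.34, -0.25, -0.05, 0.01, -0.01, 0.01]
[2.2, -0.24, -0.17, 0.01, -0.01, 0.01]
[2.8, -0.24, -0.2, 0.01, -0.01, 0.01]
[3.73, -0.24, -0.04, 0.01, -0.01, 0.01]
[4.56, -0.24, 0.39, 0.01, -0.01, 0.01]
[5.23, -0.24, 1.05, 0.01, -0.01, 0.01]
[5.38, -0.24, 2.03, 0.01, -0.01, 0.01]
[5.54, -0.24, 2.85, 0.01, -0.01, 0.01]
[5.47, -0.25, 3.55, 0.01, -0.01, 0.01]
[5.35, -0.25, 3.96, 0.01, -0.01, 0.01]
```

View pics/w1.png

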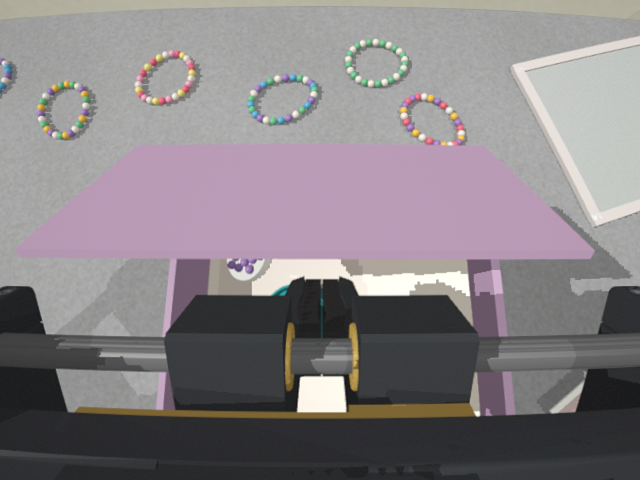

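The wrist view shows the flap's free edge at row ~250, with the closed fingertips at (322, 280) just inside it. Sweep it open.

{"method": "move_arm", "body": {
  "targets": [0.35,-0.25,0.1,0,0,0,0.73,-0.25,0.16,0,0,0,1.05,-0.25,0.05,0,0,0,1.34,-0.25,-0.05,0,0,0,1.75,-0.25,-0.1,0,0,0,2.2,-0.25,-0.17,0,0,0,2.5,-0.25,-0.2,0,0,0,2.8,-0.25,-0.2,0,0,0,3.3,-0.25,-0.12,0,0,0,3.73,-0.25,-0.04,0,0,0]
}}

```text
time: 2.4
tcp_pos: [0.6719, -0.1975, 0.2292]
tool_rot: [0.966, 0.0, 0.259, 0.001]
force: [-1.7, 0.3, -1.2]
opening: 0.0006
finger_force: 0.3
```

{"method": "move_arm", "body": {
  "targets": [0.4,0,0.2,0,0,0,0.83,0,0.43,0,0,0,1.17,0,0.75,0,0,0,1.5,0,1.09,0,0,0,1.57,0,1.6,0,0,0,1.65,0,2.07,0,0,0,1.75,0,2.5,0,0,0,1.81,0,2.9,0,0,0,1.75,0,3.59,0,0,0,1.65,0,3.95,0,0,0]
}}

```text
time: 3.23
tcp_pos: [0.757, -0.1972, 0.1613]
tool_rot: [0.966, 0.0, 0.258, 0.0]
force: [-1.5, 0.2, -0.1]
opening: 0.0001
finger_force: 0.2
```

```bash
python3 - <<'E'
from h import *
snap('top','top1.png');snap('scene','scene1.png')
a=cv2.imread('pics/scene1.png')[130:330,180:380]; b=cv2.imread('pics/top1.png')[125:325,270:470]
cv2.imwrite('pics/crop1.png',np.hstack([cv2.resize(a,(400,400)),cv2.resize(b,(400,400))]))
E
```

```text
(no output)
```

View pics/crop1.png

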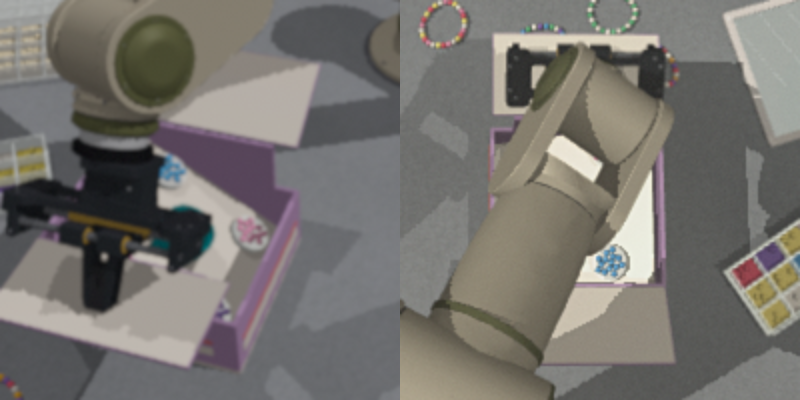

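```bash
cat >> h.py <<'E'
def tilty(deg): # tool x ~ world +Y, tool y = +X, tool z = -axis, reclined deg
    a=np.radians(deg);return mat((0,np.cos(a),-np.sin(a)),(0,-np.sin(a),-np.cos(a)))
E
python3 - <<'E'
from h import *
plan([((.70,-.19,.30),tiltx(30)),((.572,-.123,.32),tilty(16)),((.572,-.123,.217),tilty(32))])
E
```

```text
[0.82, -0.28, -5.95, -0.01, 0.03, 0.0]
[-3.23, -2.97, -9.19, 1.84, -5.97, -15.22]
[-5.27, -2.96, -5.61, -0.31, -8.02, -15.6]
```

{"method": "move_arm", "body": {
  "targets": [0.8,-0.3,-2,0,0,0,0.8,-0.3,-4,0,0,0,0.8,-0.3,-6,0,0,0,-3.2,-3,-9.2,1.84,-5.97,-15.22,-3.2,-3,-9.2,1.84,-5.97,-15.22,-3.2,-3,-9.2,1.84,-5.97,-15.22,-3.2,-3,-9.2,1.84,-5.97,-15.22,-3.2,-3,-9.2,1.84,-5.97,-15.22,-3.2,-3,-9.2,1.84,-5.97,-15.22,-3.2,-3,-9.2,1.84,-5.97,-15.22],
  "grip": -1
}}

```text
time: 4.17
tcp_pos: [0.5716, -0.1222, 0.3243]
tool_rot: [0.914, 0.393, 0.085, 0.057]
force: [-0.1, -0.2, -0.1]
opening: 0.065
finger_force: 0.0
```

```bash
python3 - <<'E'
from h import *
plan([((.572,-.123,.26),tilty(32)),((.572,-.123,.217),tilty(32))])
E
```

```text
[-0.3, -0.41, 2.52, -0.09, -5.44, -7.59]
[-0.49, -0.7, 4.21, -0.09, -5.44, -7.59]
```

{"method": "move_arm", "body": {
  "targets": [-0.3,-0.41,2.5,-0.09,-5.44,-7.59,-0.3,-0.41,2.5,-0.09,-5.44,-7.59,-0.3,-0.41,2.5,-0.09,-5.44,-7.59,-0.3,-0.41,2.5,-0.09,-5.44,-7.59,-0.3,-0.41,2.5,-0.09,-5.44,-7.59,-0.3,-0.41,2.5,-0.09,-5.44,-7.59,-0.3,-0.41,2.5,-0.09,-5.44,-7.59,-0.3,-0.41,2.5,-0.09,-5.44,-7.59,-0.49,-0.7,4.2,-0.09,-5.44,-7.59,-0.49,-0.7,4.2,-0.09,-5.44,-7.59]
}}

```text
time: 5.0
tcp_pos: [0.5706, -0.1216, 0.2104]
tool_rot: [0.681, 0.68, -0.196, 0.19]
force: [-0.6, 0.1, -1.3]
opening: 0.0878
finger_force: 0.0
```

{"method": "move_arm", "body": {
  "targets": [0,0,0,0,0,0]
}}

```text
time: 5.08
tcp_pos: [0.572, -0.1227, 0.2147]
tool_rot: [0.681, 0.679, -0.195, 0.192]
force: [-0.3, 0.4, 1.3]
opening: 0.0881
finger_force: 0.0
```

```bash
python3 - <<'E'
from h import *
c,im=snap('wrist','w2.png'); np.savez('w2.npz',K=c[0],d=c[1],R=c[2],t=c[3])
snap('top','top2.png');snap('scene','scene2.png')
b=cv2.imread('pics/scene2.png')[140:340,150:390];a=cv2.imread('pics/w2.png')
cv2.imwrite('pics/v2.png',np.hstack([cv2.resize(a,(480,360)),cv2.resize(b,(320,267)) if 0 else cv2.copyMakeBorder(cv2.resize(b,(320,267)),0,93,0,0,0)]))
E
```

```text
(no output)
```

View pics/v2.png

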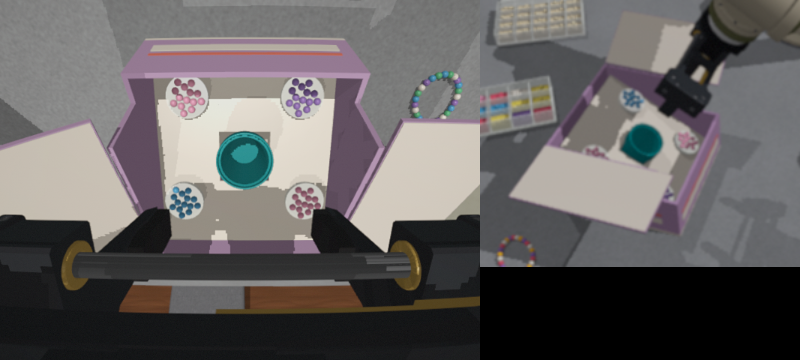

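```bash
cat > m.py <<'E'
from h import *
np.set_printoptions(precision=4,suppress=True)
def ell(f,box,lo=(80,90,25),hi=(100,255,255)):
    im=cv2.imread(f);hsv=cv2.cvtColor(im,cv2.COLOR_BGR2HSV);m=cv2.inRange(hsv,lo,hi)
    x,y,w,h=box;mm=np.zeros_like(m);mm[y:y+h,x:x+w]=m[y:y+h,x:x+w]
    mm=cv2.morphologyEx(mm,cv2.MORPH_CLOSE,np.ones((5,5)))
    c=max(cv2.findContours(mm,0,1)[0],key=cv2.contourArea);hull=cv2.convexHull(c)
    return cv2.boundingRect(c),cv2.fitEllipse(c)
E
python3 - <<'E'
from m import *
q=np.load('w2.npz');w=(q['K'],q['d'],q['R'],q['t']);t=cam('top');s=cam('scene')
W=ell('pics/w2.png',(270,160,110,110));S=ell('pics/scene2.png',(245,215,60,60));T=ell('pics/top2.png',(330,205,50,45))
print(W,S,T,sep='\n')
rs=[ray(w,[W[1][0]]),ray(t,[T[1][0]])]
print(tri([(o,v[0]) for o,v in rs]))
o,v=rs[0];print('wrist-only range', w[0][0,0]*.064/W[1][1][1], o+v[0]*w[0][0,0]*.064/max(W[1][1]))
for k in (.26,.27,.28):print(o+v[0]*k)
print(onz(t,[T[1][0]],.12),onz(t,[T[1][0]],.105))
a=cv2.imread('pics/scene2.png')[215:275,245:305];b=cv2.imread('pics/top2.png')[205:255,325:385]
c=cv2.imread('pics/w2.png')[150:280,260:390]
cv2.imwrite('pics/v3.png',np.hstack([cv2.resize(k,(260,260),interpolation=cv2.INTER_CUBIC) for k in (a,b,c)]))
E
```

```text
((288, 176, 76, 77), ((325.7664794921875, 213.55584716796875), (74.88524627685547, 75.90973663330078), 178.35946655273438))
((256, 233, 31, 29), ((271.3874816894531, 246.90869140625), (25.896747589111328, 28.410295486450195), 57.4415168762207))
((342, 217, 24, 23), ((353.94378662109375, 228.7294921875), (21.88286781311035, 24.777902603149414), 115.35786437988281))
[ 0.5752 -0.1911  0.0878]
wrist-only range 0.2892697418562759 [ 0.5756 -0.1872  0.092 ]
[ 0.5754 -0.167   0.1131]
[ 0.5755 -0.1739  0.1059]
[ 0.5755 -0.1808  0.0986]
[[ 0.5701 -0.1878  0.12  ]] [[ 0.5723 -0.1893  0.105 ]]
```

View pics/v3.png

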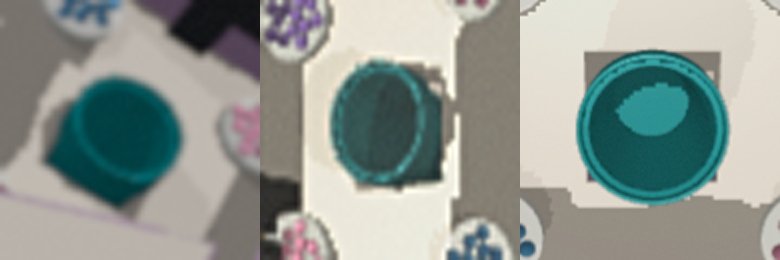

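```bash
python3 - <<'E'
from m import *
q=np.load('w2.npz');w=(q['K'],q['d'],q['R'],q['t']);t=cam('top');s=cam('scene')
P=dict(w=(w,(326,213.5)),t=(t,(352.2,228.5)),s=(s,(274.2,244.4)))
rr={k:(ray(c,[p])[0],ray(c,[p])[1][0]) for k,(c,p) in P.items()}
for ks in ('wt','ws','ts','wts'):
    X=tri([rr[k] for k in ks]);print(ks,X,[np.round(proj(P[k][0],[X])[0]-P[k][1],1).tolist() for k in 'wts'])
# carton walls: check yaw & center from wrist view/front top edge etc. at top view after opening
b=cv2.imread('pics/top2.png');print(r.observe()['tcp_pos'])
E
```

```text
wt [ 0.5752 -0.186   0.093 ] [[-0.6, -0.1], [0.0, -0.2], [-0.4, -0.0]]
ws [ 0.5758 -0.1849  0.094 ] [[0.1, -0.2], [-0.3, -0.5], [-0.1, -0.1]]
ts [ 0.5747 -0.1857  0.0924] [[-1.3, -0.9], [-0.1, 0.0], [-0.1, -0.0]]
wts [ 0.5752 -0.1856  0.0931] [[-0.7, -0.3], [-0.1, -0.2], [-0.2, -0.1]]
[ 0.5733 -0.1233  0.2176]
```

```bash
python3 - <<'E'
from m import *
plan([((.56,-.09,.29),tilty(20)),((.4417,.1844,.20),tilty(0))])
E
```

```text
[-0.4, -0.53, -3.16, 0.01, 1.98, -0.06]
[10.79, -5.33, -5.9, 0.02, 5.31, -0.06]
```

{"method": "move_arm", "body": {
  "targets": [-0.4,-0.53,-1.6,0,1,0,-0.4,-0.53,-3.2,0,2,0,10.8,-5.33,-5.9,0,5.31,0,10.8,-5.33,-5.9,0,5.31,0,10.8,-5.33,-5.9,0,5.31,0,10.8,-5.33,-5.9,0,5.31,0,10.8,-5.33,-5.9,0,5.31,0,10.8,-5.33,-5.9,0,5.31,0,10.8,-5.33,-5.9,0,5.31,0,10.8,-5.33,-5.9,0,5.31,0]
}}

```text
time: 6.07
tcp_pos: [0.439, 0.1876, 0.199]
tool_rot: [0.708, 0.706, 0.001, -0.0]
force: [0.1, 0.6, -0.5]
opening: 0.088
finger_force: 0.0
```

```bash
python3 - <<'E'
from m import *
plan([((.4417,.1844,.20),tilty(0))])
E
```

```text
[-0.13, 0.11, -0.04, 0.01, -0.02, -0.02]
```

{"method": "move_arm", "body": {
  "targets": [0,0,0,0,0,0,0,0,0,0,0,0]
}}

```text
time: 6.23
tcp_pos: [0.4412, 0.1853, 0.1997]
tool_rot: [0.708, 0.706, 0.001, 0.001]
force: [-0.4, 0.2, 0.4]
opening: 0.0883
finger_force: 0.0
```

```bash
python3 - <<'E'
from m import *
c,im=snap('wrist','w4.png');W=ell('pics/w4.png',(200,100,240,230));print(W,r.observe()['tcp_pos'])
print('mouth',onz(c,[W[1][0]],.092),'range',c[0][0,0]*.064/np.mean(W[1][1]))
t=cam('top');s=cam('scene')
o,v=ray(c,[W[1][0]]);print('pt by size',o+v[0]*c[0][0,0]*.064/max(W[1][1]))
a=cv2.imread('pics/w4.png');cv2.ellipse(a,W[1],(0,0,255),1);b=cv2.imread('pics/scene0.png')[215:285,410:480]
cv2.imwrite('pics/v4.png',np.hstack([cv2.resize(a,(480,360)),cv2.resize(b,(320,360),interpolation=cv2.INTER_CUBIC)]))
E
```

```text
((280, 189, 83, 84), ((321.2476806640625, 231.01902770996094), (81.13844299316406, 83.14322662353516), 178.81982421875)) [0.4417 0.1846 0.1997]
mouth [[0.442  0.1874 0.092 ]] range 0.2673261109596215
pt by size [0.442  0.1867 0.0895]
```

View pics/v4.png

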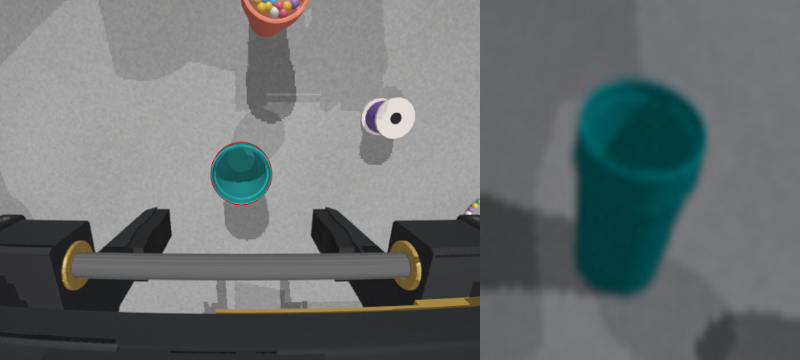

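```bash
python3 - <<'E'
from m import *
plan([((.442,.1868,.072),tilty(0))])
E
```

```text
[0.09, -0.0, 5.11, 0.03, -0.01, -0.04]
```

{"method": "move_arm", "body": {
  "targets": [0.09,0,1,0,0,0,0.09,0,2,0,0,0,0.09,0,3,0,0,0,0.09,0,3.8,0,0,0,0.09,0,4.5,0,0,0,0.09,0,4.9,0,0,0,0.09,0,5.1,0,0,0,0.09,0,5.1,0,0,0,0.09,0,5.1,0,0,0]
}}

```text
time: 7.03
tcp_pos: [0.4418, 0.1867, 0.0716]
tool_rot: [0.709, 0.705, 0.001, 0.0]
force: [0.6, -0.4, 0.4]
opening: 0.0878
finger_force: 0.0
```

{"method": "move_arm", "body": {
  "targets": [0,0,0,0,0,0,0,0,0,0,0,0,0,0,0,0,0,0,0,0,0,0,0,0,0,0,0,0,0,0,0,0,0,0,0,0,0,0,0,0,0,0,0,0,0,0,0,0,0,0,0,0,0,0,0,0,0,0,0,0],
  "grip": 1,
  "grip_force": 15
}}

```text
time: 7.87
tcp_pos: [0.4411, 0.1873, 0.0712]
tool_rot: [0.709, 0.706, 0.001, 0.0]
force: [0.3, 0.4, 4.7]
opening: 0.0637
finger_force: 15.0
```

{"method": "move_arm", "body": {
  "targets": [0,0,-0.5,0,0,0,0,0,-1,0,0,0,0,0,-2,0,0,0,0,0,-3,0,0,0,0,0,-4,0,0,0,0,0,-5,0,0,0,0,0,-6,0,0,0,0,0,-7,0,0,0,0,0,-7,0,0,0,0,0,-7,0,0,0]
}}

```text
time: 8.7
tcp_pos: [0.4408, 0.1872, 0.2462]
tool_rot: [0.709, 0.706, 0.001, 0.0]
force: [-0.1, -0.3, -0.7]
opening: 0.0634
finger_force: 15.0
```

```bash
python3 - <<'E'
from m import *
c,im=snap('wrist','w5.png');s=r.observe();print(s['tcp_pos'],R.from_quat(s['tool_rot']).as_matrix(),s['force'],s['torque'],s['opening'],s['finger_force'])
snap('scene','scene5.png');snap('top','top5.png')
a=cv2.imread('pics/w5.png');b=cv2.imread('pics/scene5.png')[100:340,340:580];
cv2.imwrite('pics/v5.png',np.hstack([cv2.resize(a,(480,360)),cv2.resize(b,(320,360))]))
E
```

```text
[0.4404 0.1871 0.2451] [[ 0.0041  1.     -0.0008]
 [ 1.     -0.0041  0.0004]
 [ 0.0004 -0.0008 -1.    ]] [ 0.2961  0.1264 -0.6707] [-0.0488  0.0001  0.0337] 0.06368812783406322 14.999924597959762
```

View pics/v5.png

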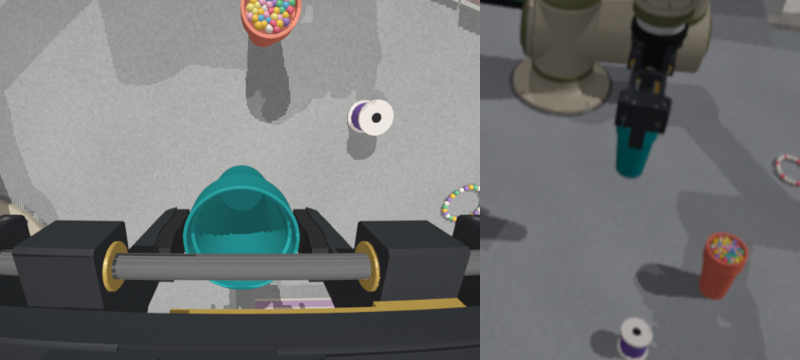

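```bash
python3 - <<'E'
from m import *
i=r.camera_info('wrist');M=np.linalg.inv(np.array(i['mount']));c=(*cam('wrist')[:2],M[:3,:3],M[:3,3])
for dx in (-.003,0,.003):
    print(dx,'rim far out/in',proj(c,[(dx+.032,0,-.0204),(dx+.030,0,-.0204)])[:,1],'sides',proj(c,[(dx,.032,-.0204),(dx,-.032,-.0204)])[:,0],'foot far',proj(c,[(dx+.0219,0,.0716)])[:,1],'foot cen col',proj(c,[(dx,0,.0716)])[0])
im=cv2.cvtColor(cv2.imread('pics/w5.png'),cv2.COLOR_BGR2HSV)
print(*[f'{y}:{im[y,322].tolist()}' for y in range(216,266,1)])
m=cv2.inRange(im,(80,90,25),(100,255,255))
for y in (225,232,240,300,310,320): 
    x=np.where(m[y,230:410])[0]+230;print(y,x.min(),x.max())
E
```

```text
-0.003 rim far out/in [249.2052 254.1727] sides [398.2188 242.0646] foot far [220.1434] foot cen col [320.5617 252.2534]
0 rim far out/in [241.6736 246.7054] sides [398.7153 241.5535] foot far [215.6105] foot cen col [320.5591 247.9559]
0.003 rim far out/in [234.045  239.1415] sides [399.2148 241.0394] foot far [211.045] foot cen col [320.5564 243.6265]
216:[30, 1, 177] 217:[30, 1, 177] 218:[30, 1, 179] 219:[87, 15, 172] 220:[90, 80, 150] 221:[90, 177, 131] 222:[90, 206, 130] 223:[90, 197, 131] 224:[90, 193, 131] 225:[90, 195, 131] 226:[90, 196, 130] 227:[90, 193, 131] 228:[90, 198, 130] 229:[90, 195, 131] 230:[90, 191, 132] 231:[90, 197, 131] 232:[90, 202, 134] 233:[90, 196, 138] 234:[90, 199, 137] 235:[90, 195, 137] 236:[90, 194, 138] 237:[90, 198, 138] 238:[90, 199, 137] 239:[90, 198, 138] 240:[90, 198, 138] 241:[90, 192, 138] 242:[90, 201, 137] 243:[90, 196, 139] 244:[90, 198, 138] 245:[90, 196, 138] 246:[90, 196, 138] 247:[90, 186, 147] 248:[90, 174, 166] 249:[90, 168, 170] 250:[90, 182, 158] 251:[90, 189, 143] 252:[90, 192, 126] 253:[90, 186, 104] 254:[91, 183, 103] 255:[91, 193, 103] 256:[90, 193, 103] 257:[91, 196, 103] 258:[90, 195, 102] 259:[90, 186, 103] 260:[91, 196, 103] 261:[91, 193, 103] 262:[90, 188, 103] 263:[91, 191, 104] 264:[90, 193, 102] 265:[90, 192, 101]
225 305 339
232 297 347
240 290 354
300 245 397
310 244 399
320 244 400
```

```bash
python3 - <<'E'
from m import *
s=cam('scene');t=cam('top');print(onz(s,[(445.4,239.7)],.092),onz(t,[(211.7,278.6)],.092))
S=ell('pics/scene0.png',(425,225,40,50));print(S)
# silhouettes in scene: width extremes of lip
im=cv2.cvtColor(cv2.imread('pics/scene0.png'),cv2.COLOR_BGR2HSV);m=cv2.inRange(im,(80,90,25),(100,255,255))
for y in range(230,272,3):
    x=np.where(m[y,425:465])[0]+425
    if len(x):print(y,x.min(),x.max())
a=np.sin(np.radians(32));b=np.cos(np.radians(32));A=np.array([0,a,b]);m0=np.array([.5753,-.1855,.0932]);X=np.array([0,b,-a])
# nested rim at h out of mouth (origin offset), TCP 20.4mm below rim; tumbler centre at tool x=-.0022
def tcp(h,dx=-.0022): return m0+A*(h-.0204)-X*dx
for h in (.15,.10,.05,.03):print(h,tcp(h))
plan([((.45,.05,.30),tilty(10)),(tcp(.15),tilty(32))])
E
```

```text
[[0.4452 0.1869 0.092 ]] [[0.4418 0.1845 0.092 ]]
((431, 230, 29, 42), ((443.1844787597656, 248.95912170410156), (26.74770164489746, 44.00624084472656), 12.895291328430176))
230 440 444
233 434 453
236 432 457
239 431 458
242 431 459
245 431 458
248 432 457
251 432 456
254 432 454
257 431 452
260 431 451
263 431 450
266 431 448
269 433 447
0.15 [ 0.5753 -0.115   0.2019]
0.1 [ 0.5753 -0.1415  0.1595]
0.05 [ 0.5753 -0.1679  0.1171]
0.03 [ 0.5753 -0.1785  0.1002]
[-5.48, 0.41, -2.22, -0.03, -1.67, -0.04]
[-12.06, 5.46, 1.68, -0.03, -5.33, -0.03]
```

{"method": "move_arm", "body": {
  "targets": [-2.7,0.2,-1.2,0,-0.8,0,-5.5,0.4,-2.2,0,-1.67,0,-5.5,0.4,-2.2,0,-1.67,0,-5.5,0.4,-2.2,0,-1.67,0,-8,2.9,-1.5,0,-3.3,0,-9.5,4.2,-0.8,0,-4.5,0,-11,5.46,0.2,0,-5.33,0,-12.06,5.46,1.2,0,-5.33,0,-12.06,5.46,1.6,0,-5.33,0,-12.06,5.46,1.6,0,-5.33,0]
}}

```text
time: 9.68
tcp_pos: [0.5762, -0.1169, 0.2011]
tool_rot: [0.681, 0.679, -0.197, 0.192]
force: [0.1, -0.0, -0.2]
opening: 0.0634
finger_force: 15.0
```

{"method": "move_arm", "body": {
  "targets": [0,0,0,0,0,0,0,0,0,0,0,0,0,0,0,0,0,0]
}}

```text
time: 9.93
tcp_pos: [0.5758, -0.1142, 0.2058]
tool_rot: [0.681, 0.679, -0.195, 0.194]
force: [0.1, -0.3, -1.1]
opening: 0.0635
finger_force: 15.0
```

```bash
cat > st.py <<'E'
from m import *
a=np.sin(np.radians(32));b=np.cos(np.radians(32));A=np.array([0,a,b]);m0=np.array([.5753,-.1855,.0932]);X=np.array([0,b,-a]);M=tilty(32)
def tcp(h,dx=-.0022): return m0+A*(h-.0204)-X*dx
def st():
    s=r.observe();Rt=R.from_quat(s['tool_rot']).as_matrix();d=M.T@(s['tcp_pos']-tcp(0))
    print('t',round(s['time'],2),'off x,y mm',np.round(1000*d[:2],1),'h mm',round(-1000*d[2],1),'F tool',np.round(Rt.T@s['force'],2),'T tool',np.round(Rt.T@s['torque'],2),'open',round(s['opening'],4))
E
python3 - <<'E'
from st import *
st();plan([(tcp(.10),M)])
snap('wrist','w6.png')
E
```

```text
t 9.93 off x,y mm [-1.4  0.5] h mm 153.7 F tool [0.28 0.1  1.09] T tool [-0.07  0.3   0.06] open 0.0635
[0.05, -0.02, 2.15, -0.02, -0.01, -0.03]
```

{"method": "move_arm", "body": {
  "targets": [0.05,0,0.7,0,0,0,0.05,0,1.4,0,0,0,0.05,0,2.1,0,0,0,0.05,0,2.7,0,0,0,0.05,0,3.1,0,0,0,0.05,0,3.3,0,0,0,0.05,0,3.3,0,0,0,0.05,0,3.3,0,0,0]
}}

```text
time: 10.65
tcp_pos: [0.5762, -0.157, 0.1359]
tool_rot: [0.681, 0.678, -0.195, 0.195]
force: [0.9, -0.3, -0.1]
opening: 0.0637
finger_force: 15.0
```

```bash
python3 - <<'E'
from st import *
st();plan([(tcp(.06),M)]);snap('wrist','w7.png');snap('scene','scene7.png')
b=cv2.imread('pics/scene7.png')[140:320,180:360];a=cv2.imread('pics/w7.png')
cv2.imwrite('pics/v7.png',np.hstack([cv2.resize(a,(440,330)),cv2.resize(b,(330,330))]))
st()
E
```

```text
t 10.65 off x,y mm [-0.6  0.9] h mm 71.7 F tool [-0.14  0.87  0.25] T tool [-0.08  0.3   0.02] open 0.0637
[0.03, -0.03, 0.47, -0.01, -0.01, -0.04]
t 10.75 off x,y mm [-0.7  1. ] h mm 71.8 F tool [0.69 0.65 0.51] T tool [-0.05  0.31  0.05] open 0.0634
```

View pics/v7.png

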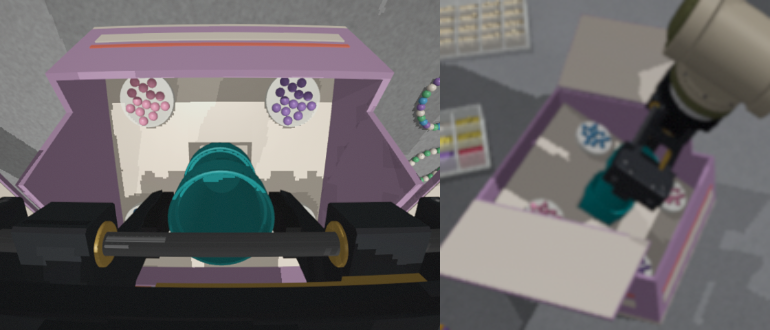

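{"method": "move_arm", "body": {
  "targets": [0.02,-0.03,0.08,0,0,0,0.02,-0.03,0.16,0,0,0,0.02,-0.03,0.24,0,0,0,0.02,-0.03,0.32,0,0,0,0.02,-0.03,0.32,0,0,0,0.02,-0.03,0.32,0,0,0]
}}

```text
time: 11.25
tcp_pos: [0.5751, -0.1613, 0.1278]
tool_rot: [0.681, 0.678, -0.195, 0.194]
force: [-0.0, 0.1, -1.3]
opening: 0.0636
finger_force: 15.0
```

```bash
python3 -c "
from st import *
st()"
```

```text
t 11.25 off x,y mm [-0.1 -0.2] h mm 62.6 F tool [ 0.74 -0.02  1.05] T tool [0.   0.31 0.08] open 0.0636
```

{"method": "move_arm", "body": {
  "targets": [0,0,0.06,0,0,0,0,0,0.12,0,0,0,0,0,0.18,0,0,0,0,0,0.18,0,0,0]
}}

```text
time: 11.58
tcp_pos: [0.5751, -0.1638, 0.1239]
tool_rot: [0.681, 0.678, -0.195, 0.194]
force: [-0.1, -0.8, -1.0]
opening: 0.0635
finger_force: 15.0
```

{"method": "move_arm", "body": {
  "targets": [0,0,0.05,0,0,0,0,0,0.1,0,0,0,0,0,0.1,0,0,0]
}}

```text
time: 11.83
tcp_pos: [0.5751, -0.1651, 0.122]
tool_rot: [0.681, 0.678, -0.195, 0.194]
force: [0.5, -1.0, -0.6]
opening: 0.0636
finger_force: 15.0
```

```bash
python3 -c "
from st import *
st()"
```

```text
t 11.83 off x,y mm [-0.2 -0.2] h mm 55.6 F tool [-0.53  0.51  1.1 ] T tool [-0.08  0.09  0.03] open 0.0636
```

{"method": "move_arm", "body": {
  "targets": [-0.02,0,0,0,0,0,-0.02,0,0,0,0,0]
}}

```text
time: 12.0
tcp_pos: [0.5751, -0.1654, 0.1222]
tool_rot: [0.681, 0.678, -0.195, 0.194]
force: [-0.3, -0.8, -0.6]
opening: 0.0634
finger_force: 15.0
```

```bash
python3 -c "
from st import *
st()"
```

```text
t 12.0 off x,y mm [-0.5 -0.2] h mm 55.7 F tool [-0.33 -0.32  0.96] T tool [-0.14  0.26  0.03] open 0.0634
```

{"method": "move_arm", "body": {
  "targets": [-0.02,0,0,0,0,0,-0.02,0,0,0,0,0]
}}

```text
time: 12.17
tcp_pos: [0.5751, -0.1658, 0.1226]
tool_rot: [0.681, 0.678, -0.195, 0.194]
force: [0.1, -0.5, -1.4]
opening: 0.0634
finger_force: 15.0
```

```bash
python3 -c "
from st import *
st()"
```

```text
t 12.17 off x,y mm [-1.  -0.2] h mm 55.8 F tool [0.32 0.06 1.39] T tool [-0.1   0.3   0.07] open 0.0634
```

{"method": "move_arm", "body": {
  "targets": [0,0,0.05,0,0,0,0,0,0.1,0,0,0,0,0,0.1,0,0,0]
}}

```text
time: 12.42
tcp_pos: [0.575, -0.1672, 0.1201]
tool_rot: [0.681, 0.678, -0.195, 0.194]
force: [0.1, 0.0, -0.4]
opening: 0.0632
finger_force: 15.0
```

```bash
python3 -c "
from st import *
st()"
```

```text
t 12.42 off x,y mm [-0.9 -0.3] h mm 52.9 F tool [0.25 0.11 0.37] T tool [-0.06  0.24  0.02] open 0.0632
```

{"method": "move_arm", "body": {
  "targets": [0,0,0.05,0,0,0,0,0,0.1,0,0,0,0,0,0.1,0,0,0]
}}

```text
time: 12.67
tcp_pos: [0.575, -0.1686, 0.1181]
tool_rot: [0.681, 0.678, -0.195, 0.194]
force: [0.1, 0.1, -1.1]
opening: 0.0636
finger_force: 15.0
```

```bash
python3 -c "
from st import *
st()"
```

```text
t 12.67 off x,y mm [-1.  -0.3] h mm 50.5 F tool [0.67 0.11 0.83] T tool [-0.03  0.24  0.07] open 0.0636
```

{"method": "move_arm", "body": {
  "targets": [-0.01,0,0.04,0,0,0,-0.01,0,0.08,0,0,0,-0.01,0,0.08,0,0,0]
}}

```text
time: 12.92
tcp_pos: [0.575, -0.1698, 0.1166]
tool_rot: [0.681, 0.678, -0.195, 0.194]
force: [-0.0, -0.5, -0.6]
opening: 0.0631
finger_force: 15.0
```

```bash
python3 -c "
from st import *
st()"
```

```text
t 12.92 off x,y mm [-1.3 -0.3] h mm 48.5 F tool [-0.09 -0.01  0.74] T tool [-0.09  0.28  0.04] open 0.0631
```

{"method": "move_arm", "body": {
  "targets": [0,0,0.04,0,0,0,0,0,0.08,0,0,0,0,0,0.08,0,0,0]
}}

```text
time: 13.17
tcp_pos: [0.575, -0.1709, 0.1149]
tool_rot: [0.681, 0.678, -0.195, 0.194]
force: [0.2, -0.7, -0.5]
opening: 0.0635
finger_force: 15.0
```

```bash
python3 -c "
from st import *
st()"
```

```text
t 13.17 off x,y mm [-1.3 -0.3] h mm 46.5 F tool [-0.3   0.21  0.82] T tool [-0.04  0.16  0.03] open 0.0635
```

{"method": "move_arm", "body": {
  "targets": [-0.02,0,0,0,0,0,-0.02,0,0,0,0,0]
}}

```text
time: 13.33
tcp_pos: [0.5751, -0.1712, 0.1153]
tool_rot: [0.681, 0.678, -0.195, 0.194]
force: [-0.7, -0.1, -0.9]
opening: 0.0637
finger_force: 15.0
```

```bash
python3 -c "
from st import *
st()"
```

```text
t 13.33 off x,y mm [-1.8 -0.2] h mm 46.7 F tool [ 0.36 -0.7   0.78] T tool [-0.05  0.29  0.04] open 0.0637
```

{"method": "move_arm", "body": {
  "targets": [0,0,0.04,0,0,0,0,0,0.08,0,0,0,0,0,0.08,0,0,0]
}}

```text
time: 13.58
tcp_pos: [0.575, -0.1721, 0.1137]
tool_rot: [0.681, 0.678, -0.195, 0.194]
force: [-0.4, 0.8, 0.6]
opening: 0.0636
finger_force: 15.0
```

```bash
python3 -c "
from st import *
st()"
```

```text
t 13.58 off x,y mm [-1.7 -0.3] h mm 44.9 F tool [ 0.38 -0.42 -0.89] T tool [ 0.12  0.32 -0.  ] open 0.0636
```

{"method": "move_arm", "body": {
  "targets": [0,-0.02,0,0,0,0,0,-0.02,0,0,0,0]
}}

```text
time: 13.75
tcp_pos: [0.5749, -0.1722, 0.1137]
tool_rot: [0.681, 0.678, -0.195, 0.195]
force: [0.9, 1.0, 0.8]
opening: 0.0634
finger_force: 15.0
```

```bash
python3 -c "
from st import *
st()"
```

```text
t 13.75 off x,y mm [-1.8 -0.4] h mm 44.9 F tool [ 0.44  0.9  -1.21] T tool [-0.2   0.42  0.07] open 0.0634
```

{"method": "move_arm", "body": {
  "targets": [0,0,0.03,0,0,0,0,0,0.06,0,0,0,0,0,0.06,0,0,0]
}}

```text
time: 14.0
tcp_pos: [0.575, -0.1724, 0.1136]
tool_rot: [0.681, 0.678, -0.194, 0.195]
force: [-1.9, 7.9, 10.5]
opening: 0.0637
finger_force: 15.0
```

```bash
python3 -c "
from st import *
st()"
```

```text
t 14.0 off x,y mm [-1.9 -0.3] h mm 44.6 F tool [  1.14  -1.94 -13.12] T tool [0.33 0.48 0.08] open 0.0637
```

{"method": "move_arm", "body": {
  "targets": [0,0,-0.04,0,0,0,0,0,-0.08,0,0,0,0,0,-0.12,0,0,0,0,0,-0.16,0,0,0]
}}

```text
time: 14.33
tcp_pos: [0.5747, -0.1712, 0.1154]
tool_rot: [0.681, 0.678, -0.195, 0.194]
force: [1.1, 0.5, -1.6]
opening: 0.0637
finger_force: 15.0
```

```bash
python3 -c "
from st import *
st()"
```

```text
t 14.33 off x,y mm [-1.8 -0.6] h mm 46.8 F tool [1.29 1.07 1.09] T tool [-0.47  0.39  0.12] open 0.0637
```

{"method": "move_arm", "body": {
  "targets": [0.012,0.01,0,0,0,0,0.012,0.01,0,0,0,0]
}}

```text
time: 14.5
tcp_pos: [0.5747, -0.1707, 0.1156]
tool_rot: [0.681, 0.678, -0.195, 0.194]
force: [0.6, -0.3, -0.7]
opening: 0.0633
finger_force: 15.0
```

```bash
python3 -c "
from st import *
st()"
```

```text
t 14.5 off x,y mm [-1.5 -0.6] h mm 47.2 F tool [0.13 0.57 0.7 ] T tool [-0.28  0.24  0.06] open 0.0633
```

{"method": "move_arm", "body": {
  "targets": [0,0.016,0,0,0,0,0,0.016,0,0,0,0]
}}

```text
time: 14.67
tcp_pos: [0.575, -0.1707, 0.1155]
tool_rot: [0.681, 0.678, -0.195, 0.194]
force: [-0.3, 0.0, 0.8]
opening: 0.0638
finger_force: 15.0
```

```bash
python3 -c "
from st import *
st()"
```

```text
t 14.67 off x,y mm [-1.4 -0.3] h mm 47.2 F tool [-0.42 -0.32 -0.72] T tool [-0.08  0.27  0.06] open 0.0638
```

{"method": "move_arm", "body": {
  "targets": [0,0,0.02,0,0,0,0,0,0.05,0,0,0,0,0,0.05,0,0,0]
}}

```text
time: 14.92
tcp_pos: [0.5751, -0.1714, 0.1144]
tool_rot: [0.681, 0.678, -0.195, 0.194]
force: [-0.7, -0.1, -0.1]
opening: 0.0634
finger_force: 15.0
```

```bash
python3 -c "
from st import *
st()"
```

```text
t 14.92 off x,y mm [-1.5 -0.2] h mm 45.9 F tool [-0.01 -0.69  0.09] T tool [0.01 0.22 0.05] open 0.0634
```

{"method": "move_arm", "body": {
  "targets": [-0.006,-0.002,0.02,0,0,0,-0.006,-0.002,0.02,0,0,0]
}}

```text
time: 15.08
tcp_pos: [0.5751, -0.1718, 0.1141]
tool_rot: [0.681, 0.678, -0.195, 0.194]
force: [-0.9, -1.0, -0.8]
opening: 0.0639
finger_force: 15.0
```

```bash
python3 -c "
from st import *
st()"
```

```text
t 15.08 off x,y mm [-1.6 -0.2] h mm 45.4 F tool [-0.42 -0.92  1.19] T tool [0.05 0.24 0.06] open 0.0639
```

{"method": "move_arm", "body": {
  "targets": [0,0,0.02,0,0,0,0,0,0.02,0,0,0]
}}

```text
time: 15.25
tcp_pos: [0.5751, -0.1719, 0.1138]
tool_rot: [0.681, 0.678, -0.195, 0.194]
force: [-0.7, 0.4, 1.2]
opening: 0.0636
finger_force: 15.0
```

```bash
python3 -c "
from st import *
st()"
```

```text
t 15.25 off x,y mm [-1.6 -0.2] h mm 45.1 F tool [-0.24 -0.69 -1.21] T tool [0.24 0.25 0.04] open 0.0636
```

{"method": "move_arm", "body": {
  "targets": [-0.001,-0.007,0,0,0,0,-0.001,-0.007,0,0,0,0]
}}

```text
time: 15.42
tcp_pos: [0.575, -0.172, 0.1138]
tool_rot: [0.681, 0.678, -0.195, 0.194]
force: [-2.3, 1.9, 0.4]
opening: 0.0636
finger_force: 15.0
```

```bash
python3 -c "
from st import *
st()"
```

```text
t 15.42 off x,y mm [-1.7 -0.3] h mm 45.1 F tool [ 1.36 -2.34 -1.32] T tool [ 0.12  0.23 -0.02] open 0.0636
```

{"method": "move_arm", "body": {
  "targets": [0,0,0.012,0,0,0,0,0,0.012,0,0,0]
}}

```text
time: 15.58
tcp_pos: [0.5751, -0.1721, 0.1138]
tool_rot: [0.681, 0.678, -0.195, 0.194]
force: [-1.7, 2.5, 3.7]
opening: 0.0633
finger_force: 15.0
```

```bash
python3 -c "
from st import *
st()"
```

```text
t 15.58 off x,y mm [-1.7 -0.2] h mm 45.0 F tool [ 0.19 -1.71 -4.5 ] T tool [0.29 0.24 0.07] open 0.0633
```

{"method": "move_arm", "body": {
  "targets": [0,-0.005,-0.03,0,0,0,0,-0.005,-0.03,0,0,0],
  "grip_force": 6
}}

```text
time: 15.75
tcp_pos: [0.575, -0.1719, 0.114]
tool_rot: [0.681, 0.678, -0.195, 0.194]
force: [1.3, 0.1, -0.2]
opening: 0.0637
finger_force: 6.0
```

```bash
python3 - <<'E'
from st import *
st()
for f in ('w5','w6'):
    im=cv2.cvtColor(cv2.imread(f'pics/{f}.png'),cv2.COLOR_BGR2HSV)[:,:,:]
    print(f,*[f'{y}:{im[y,318:325,1].mean():.0f}/{im[y,318:325,2].mean():.0f}' for y in range(204,258,2)])
E
```

```text
t 15.75 off x,y mm [-1.7 -0.3] h mm 45.3 F tool [0.17 1.32 0.11] T tool [-0.07  0.25  0.05] open 0.0637
w5 204:1/175 206:2/176 208:1/178 210:1/179 212:1/178 214:2/175 216:1/175 218:2/177 220:70/151 222:201/130 224:197/131 226:196/131 228:197/131 230:194/131 232:196/135 234:196/138 236:196/138 238:197/138 240:196/138 242:197/138 244:196/138 246:196/138 248:175/164 250:184/158 252:193/124 254:187/103 256:193/103
w6 204:183/122 206:176/148 208:177/147 210:178/146 212:178/147 214:180/146 216:179/146 218:178/147 220:192/94 222:192/74 224:201/73 226:198/73 228:205/73 230:201/73 232:199/78 234:200/82 236:201/82 238:199/82 240:198/82 242:201/82 244:203/77 246:200/71 248:149/152 250:155/167 252:197/145 254:192/139 256:191/139
```

{"method": "move_arm", "body": {
  "targets": [-0.002,0,0.015,0,0,0,-0.002,0,0.02,0,0,0,-0.002,0,0.02,0,0,0]
}}

```text
time: 16.0
tcp_pos: [0.575, -0.172, 0.1139]
tool_rot: [0.681, 0.678, -0.195, 0.194]
force: [-0.7, 2.4, 1.8]
opening: 0.0639
finger_force: 6.0
```

```bash
python3 - <<'E'
from st import *
st()
# carton yaw from top2: lilac side walls / flap free edges in top view
im=cv2.imread('pics/top2.png');t=cam('top')
g=cv2.cvtColor(im,cv2.COLOR_BGR2HSV);m=cv2.inRange(g,(125,30,60),(165,255,255));m[:150]=0;m[330:]=0;m[:,:290]=0;m[:,:]=m
# right wall (back, +x carton): outer edge column per row
ys=[];P=[]
for y in range(190,265,3):
    x=np.where(m[y,380:420])[0]+380
    if len(x):P.append((x.max(),y))
P=np.array(P,float);Q=onz(t,P,.15);k=np.polyfit(Q[:,0],Q[:,1],1);res=Q[:,1]-np.polyval(k,Q[:,0]);ok=abs(res)<.003;k=np.polyfit(Q[ok,0],Q[ok,1],1)
print('back wall yaw deg',np.degrees(k[0]),ok.sum(),len(ok))
E
```

```text
t 16.0 off x,y mm [-1.7 -0.3] h mm 45.1 F tool [ 1.14 -0.69 -2.78] T tool [0.06 0.27 0.06] open 0.0639
back wall yaw deg 0.08151997217720254 25 25
```

{"method": "move_arm", "body": {
  "targets": [0,0,-0.003,0,0,0,0,0,-0.003,0,0,0]
}}

```text
time: 16.17
tcp_pos: [0.575, -0.172, 0.1139]
tool_rot: [0.681, 0.678, -0.195, 0.194]
force: [-0.5, 1.1, 0.9]
opening: 0.0639
finger_force: 6.0
```

```bash
python3 -c "
from st import *
st()"
```

```text
t 16.17 off x,y mm [-1.7 -0.3] h mm 45.1 F tool [ 0.5  -0.55 -1.34] T tool [-0.02  0.25  0.06] open 0.0639
```

{"method": "move_arm", "body": {
  "targets": [0,0,0,0,0,0,0,0,0,0,0,0,0,0,0,0,0,0,0,0,0,0,0,0,0,0,0,0,0,0,0,0,0,0,0,0],
  "grip": -0.8
}}

```text
time: 16.67
tcp_pos: [0.5749, -0.1721, 0.1138]
tool_rot: [0.681, 0.678, -0.195, 0.194]
force: [0.1, 0.7, 0.5]
opening: 0.0793
finger_force: 0.0
```

```bash
python3 - <<'E'
from st import *
st(); c,im=snap('wrist','w8.png')
g=cv2.cvtColor(im,cv2.COLOR_RGB2HSV)
print(*[f'{y}:{g[y,318:325,1].mean():.0f}/{g[y,318:325,2].mean():.0f}' for y in range(236,262,1)])
g=cv2.cvtColor(cv2.imread('pics/w7.png'),cv2.COLOR_BGR2HSV)
print(*[f'{y}:{g[y,318:325,1].mean():.0f}/{g[y,318:325,2].mean():.0f}' for y in range(236,262,1)])
E
```

```text
t 16.67 off x,y mm [-1.7 -0.4] h mm 45.0 F tool [ 0.31  0.08 -0.76] T tool [-0.08  0.25  0.03] open 0.0793
236:200/81 237:204/81 238:205/81 239:195/81 240:205/81 241:197/81 242:201/81 243:198/81 244:197/77 245:202/70 246:206/70 247:180/98 248:150/150 249:140/176 250:155/167 251:189/150 252:197/143 253:192/139 254:191/138 255:191/138 256:190/139 257:190/139 258:192/139 259:191/139 260:195/125 261:194/96
236:203/81 237:200/81 238:203/81 239:202/81 240:202/80 241:200/81 242:200/81 243:199/81 244:199/81 245:201/80 246:197/75 247:180/96 248:151/150 249:140/176 250:156/166 251:188/150 252:197/144 253:193/139 254:190/138 255:192/139 256:192/139 257:191/139 258:194/135 259:192/130 260:193/129 261:199/113
```

{"method": "move_arm", "body": {
  "targets": [0,0,-0.2,0,0,0,0,0,-0.5,0,0,0,0,0,-1,0,0,0,0,0,-1.7,0,0,0,0,0,-2.5,0,0,0,0,0,-3.5,0,0,0,0,0,-4.5,0,0,0,0,0,-5,0,0,0,0,0,-5,0,0,0,0,0,-5,0,0,0]
}}

```text
time: 17.55
tcp_pos: [0.5752, -0.1055, 0.2204]
tool_rot: [0.681, 0.679, -0.194, 0.195]
force: [0.1, -0.2, 0.3]
opening: 0.0795
finger_force: 0.0
```

```bash
python3 - <<'E'
from st import *
st(); c,im=snap('wrist','w9.png');snap('scene','scene9.png');snap('top','top9.png')
W=ell('pics/w9.png',(220,130,200,190));print(W)
o,v=ray(c,[W[1][0]]);P=o+v[0]*c[0][0,0]*.064/max(W[1][1]);print('rim by size',P,'expected',m0+A*.045, 'axis h',(P-m0)@A)
# ray at rim plane
E=m0+A*.045;k=((E-o)@A)/(v[0]@A);print('ray at rim plane, off mm x,y tool',1000*(M.T@(o+v[0]*k-E))[:2])
for n in ('top','scene'):
    C=cam(n); print(n,'spool/coral diff',[float(np.abs(cv2.imread(f'pics/{n}0.png').astype(int)-cv2.imread(f'pics/{n}9.png'))[y-8:y+8,x-8:x+8].mean().round(1)) for x,y in (((198,214),(148,267)) if n=='top' else ((456,327),(520,278)))])
E
```

```text
t 17.55 off x,y mm [-1.7 -0.1] h mm 170.6 F tool [-0.27  0.12 -0.13] T tool [-0.09  0.23  0.03] open 0.0795
((280, 186, 83, 90), ((321.1310119628906, 231.8673553466797), (80.7168960571289, 89.12767028808594), 0.22903203964233398))
rim by size [ 0.5755 -0.1498  0.138 ] expected [ 0.5753 -0.1617  0.1314] axis h 0.056941044267580246
ray at rim plane, off mm x,y tool [3.3134 0.172 ]
top spool/coral diff [19.6, 12.9]
scene spool/coral diff [11.6, 1.3]
```

```bash
python3 - <<'E'
from st import *
for f in ('scene0','scene9','top0','top9'):
    b=(425,310,60,40) if 'scene' in f else (180,200,40,30)
    im=cv2.imread(f'pics/{f}.png');x,y,w,h=b;c=im[y:y+h,x:x+w].min(2)>150;print(f,'spool',np.argwhere(c).mean(0)[::-1]+(x,y),c.sum())
    b=(495,245,60,65) if 'scene' in f else (130,250,40,36)
    x,y,w,h=b;g=cv2.cvtColor(im[y:y+h,x:x+w],cv2.COLOR_BGR2HSV);c=cv2.inRange(g,(0,120,60),(8,255,255))>0;print('coral',np.argwhere(c).mean(0)[::-1]+(x,y),c.sum())
im=cv2.imread('pics/top9.png');t=cam('top')
print('flap expected rows level-out edge',proj(t,[(.687+.108,-.2,.152),(.687+.108*np.cos(.2),-.2,.152+.108*np.sin(.2))]))
print(*[f'{y}:{im[y,340].tolist()}' for y in range(134,150,1)])
W=ell('pics/w9.png',(220,130,200,190))
g=cv2.cvtColor(cv2.imread('pics/w9.png'),cv2.COLOR_BGR2HSV);m=cv2.inRange(g,(80,90,25),(100,255,255))
for y in range(185,282,8):
    x=np.where(m[y,250:400])[0]+250
    if len(x):print(y,x.min(),x.max())
c=cam('wrist')
for h in (.035,.04,.045,.05):
    e=m0+A*h;Y=np.array([.032,0,0]);print(h,proj(c,[e-Y,e+Y])[:,0])
E
```

```text
scene0 spool [457.3579 321.2408] 299
coral [518.441 280.868] 712
scene9 spool [464.1    330.6333] 30
coral [518.6011 280.6122] 722
top0 spool [196.6763 213.657 ] 207
coral [151.9636 266.7364] 220
top9 spool [196.7382 213.5969] 191
coral [151.9231 266.6058] 208
flap expected rows level-out edge [[358.5109 141.6004]
 [359.4174 139.6102]]
134:[125, 128, 128] 135:[122, 126, 126] 136:[130, 118, 125] 137:[152, 105, 128] 138:[150, 96, 124] 139:[106, 78, 92] 140:[105, 106, 105] 141:[134, 134, 138] 142:[167, 170, 183] 143:[189, 204, 216] 144:[194, 212, 222] 145:[193, 214, 222] 146:[192, 211, 219] 147:[193, 211, 221] 148:[193, 211, 220] 149:[193, 211, 220]
193 300 342
201 293 349
209 290 353
217 285 357
225 282 360
233 280 362
241 281 362
249 282 360
257 286 356
265 294 349
273 257 335
281 255 263
0.035 [281.0068 362.99  ]
0.04 [280.2465 363.7277]
0.045 [279.4582 364.4928]
0.05 [278.6401 365.2867]
```

```bash
python3 -c "
from h import *
print(r.finish_job())"
```

```text
the job is handed in; nothing more can be done
None
```

I handed the job in at about 18 s: the flap is folded back about level, and the teal tumbler was let go at about 2 N once it bore evenly, staying put when released. One earlier approach pressed about 13 N, past the 10 N at which they wedge, so I backed it off until it came free. The spool and coral tumbler have not moved.

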